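Turn the carton cutter's blade round

ROBOT

A 6-joint arm with a two-finger parallel gripper is mounted at the origin on the work surface. World frame = base frame: x ahead of the robot, y to its left, z up, the work surface at z = 0. Lengths are in mm, angles in rad, forces in N, time in s.
With the tool pointing down it reaches from about 275 to 725 mm from the base axis. Payload 5.6 kg.
Tool frame: the origin (TCP) lies at the centre of the arm's flange, where the gripper is bolted on; the fingertips stand 173 mm ahead of it and the grasp point (between the pads) lies 155 mm ahead of it; y points along the fingers, z is the direction in which the jaws open and shut, and the axes are right-handed (so a half turn about y gives the same grasp; the last joint's range is limited). The gripper opens to 85 mm and grips with 20 to 120 N. Pads are 22 mm wide; open, the fingers measure 114 mm over their backs; the gripper's body (76 mm by 85 mm) begins 54 mm behind the grasp point. The pads swing forward as they close: fully open they stand 13 mm farther back than shut.
Start: joints at [-0.994, 0.255, 0.108, 0, -1.424, -0.285], TCP at [158.242, -526.738, 404.683] pointing down, gripper open.
Joint ranges: [-2.95, 2.95], [-1.21, 1.97], [-1.09, 1.5], [-2.87, 1.71], [-2.94, -0.07], [-3.05, 3.05]. Speed limits (rad/s): [2.57, 2.57, 3.14, 3.14, 3.14, 3.14].

INTERFACE

Orientations are given as a unit quaternion [w, x, y, z].
In Python, from plant import r gives the robot as it stands.
- The arm moves only by the shell command python3 -m inch 'ROWS' [FORCE]. ROWS is JSON, a list of rows, each an object with "xyz": the shift along the tool's x, y, z in m, a list of three; "yaw": the turn about the tool's y in degrees; "jaw": the opening, from 0 (shut) to 1 (fully open). A call has 1 to 20 rows; each row is the pose to reach, as a shift and turn from the pose commanded when the call began, along the tool's axes at that moment; what a row does not reach only later rows make up. A row lasts 1/10 s, in which the tool goes at most 50 mm and 8.59 degrees, less where a joint would pass 70% of its speed; a pose out of reach is approached as far as the arm can. A call with a gripper value outside its range is refused whole. The fingers move at their own pace and stop on an object; FORCE is the grip in N (left out, the last holds). Time passes only in rows, so rows that repeat a pose let the fingers close. It gives the time, the measured TCP pose, the force and the opening at its end, in the units of the state.
- r.observe(): the state, without advancing time (a new reading comes with each control period).
- r.capture(name): name is "scene" or "top"; returns the picture (480x640x3 uint8, red, green, blue); there is no depth.
- r.camera_info(name): a dict with "mtx" (3x3 intrinsics, pixels), "R" (3x3) and "t" (3): a world point X has camera coordinates R X + t. Camera axes: x right, y down, z forward; pixel columns grow to the right and rows downward; lengths in mm; the calibration is good to about 2 mm. A picture is of the moment at which its call begins. camera_info takes no time and is no camera call.
- r.job_done(): hands the job in, once; it reports no verdict.
The state is a dict: "clock": time; "qpos": joint angles; "joint_vel": joint speeds; "effort": joint torques, N m; "tcp_pos": TCP position; "eef_rot": TCP orientation; "contact_force": force on the tool from outside, world axes, zero at the start; "ft_torque": the same for the moment, N m; "width": finger opening in mm.
Only numpy, scipy, OpenCV 4.12 (cv2) and the standard library are available. Lean on these libraries where they do the work, as an engineer would, in place of code of your own. Each camera call takes 0.05 s, during which the arm holds its last target.

TASK

The rusty blade on the counter's carton cutter is worn out. Take the yellow double-ended blade insert out of its sloping cradle, turn it end for end and lay it back so that the bright, green-collared blade is at the upper, outer end, sitting down in both saddles and slid fully home against the white stops, then let go. Leave the other things on the counter as they stand.

Things in the scene. Friction and masses are not known exactly. Their poses are not given: they have to be found in the camera images.
- insert: Loose double-ended blade insert, 0.13-0.25 kg. Yellow body 116 mm long (x), 32 wide (y), 24 thick (z), black bands round its middle; at each end a blade 14 mm wide, 5 thick, stands out 36 mm. Origin: its centre. x points to the fresh end (bright steel, green collar), -x to the worn end (rust-brown blade, dark red collar), else symmetrical. It starts in the cradle, worn end up; y is level.
- fresh_tip (a point): Near the tip of the fresh bright blade, 90 mm from the insert's centre along its +x.
- worn_tip (a point): Near the tip of the worn rust-brown blade, 90 mm from the insert's centre along its -x.
- cradle: Fixed sloping cradle, rising 35 degrees roughly away from the robot. Origin: where the insert's centre lies when fully home, 100 mm above the counter. x runs up the slope (outer end), y across, z square off the slope: the insert lifts out and is laid in along z. Two U-shaped saddles carry the body's ends; the 72 mm between them is open to fingers on both sides, down to the bed plate at z = -34 mm.
- saddle_up (a point): Middle of the upper steel saddle's floor, at x = 46, z = -12 mm of the cradle. The saddle is 20 mm long in x; its cheeks' inner faces are at y = +-18.5 mm (2.5 mm clear of the body each side) up to z = 2 mm, then flare outward to y = +-30, z = 14 mm.
- saddle_low (a point): Middle of the lower saddle's floor, at x = -46, z = -12 mm of the cradle; the same shape as the upper one.
- stop (a point): Between the two white stop posts at the lower end, at x = -58 mm of the cradle, in the plane of their stopping faces; the body's lower end rests against them and the lower blade passes through the 21 mm gap between them. Post tops at z = 6 mm. The insert may not slide down by itself (friction): push it home gently, about 6 N.
- stand: The fixed stand that carries the cradle: dark steel base plate 220 x 110 x 10 mm, origin on the counter straight below the cradle's origin; its x is the level direction in which the cradle rises.
- tape: Bystander, loose, to be left alone: roll of card tape, a ring 100 mm across, 45 mm tall, lying flat; origin at the centre of its underside.
- soap: Bystander, loose, to be left alone: green and cream soap carton 95 x 60 x 35 mm; origin at the centre of its underside.
- can_a: Bystander, loose, to be left alone: yellow-labelled can, 66 mm across, 110 mm tall; origin at the centre of its underside.
- can_b: Bystander, loose, to be left alone: teal-labelled can, 74 mm across, 85 mm tall; origin at the centre of its underside.
- can_c: Bystander, loose, to be left alone: orange-labelled can, 74 mm across, 100 mm tall; origin at the centre of its underside.
- juice: Bystander, loose, to be left alone: green juice bottle, 70 mm across, 190 mm tall; origin at the centre of its underside.
- teabox: Bystander, loose, to be left alone: blue and yellow tea carton 70 x 110 x 90 mm; origin at the centre of its underside.
There are look-alikes about, which are no part of the job. What is shaped like the stand but purple is not meant.

How it is judged (in metres and radians):
At the end, for the whole second after the job is handed in: The insert lies in the cradle with the fresh end up the slope: its centre within 5 mm of home along the slope, 6 mm across and 4 mm in height off the slope, its long axis within 0.1 rad of the cradle's, at rest and released (x of insert in the frame of cradle between -0.005 and 0.005 m and y of insert in the frame of cradle between -0.006 and 0.006 m and z of insert in the frame of cradle between -0.004 and 0.004 m and x of fresh_tip in the frame of cradle above 0.08 m and x of worn_tip in the frame of cradle below -0.08 m and angle between the x axis of insert and the x axis of cradle, either way round below 0.1 rad and linear speed of insert below 0.02 m/s and angular speed of insert below 0.2 rad/s); the robot touches nothing.
It fails at once if a bystander is pushed more than 30 mm from its place (distance of any of tape, soap, can_a, can_b, can_c, juice, teabox from where it was at the start of the episode above 0.03 m).
It fails at once if a bystander is knocked over (angle between any of tape, soap, can_a, can_b, can_c, juice, teabox's own z axis and vertical above 0.5 rad).
It also fails if it takes over 45 s, if anything falls off the work surface, if the arm or the gripper's body presses on something with over 40 N, if the wrist force passes 120 N, or if a joint passes its speed limit or range.

## Working session

There is one attempt and no reset: what is moved stays moved. The work goes in short steps, Python scripts to look and compute and a shell command to move; the robot and the scene stay as the last step left them, time stands still between calls to the robot, and variables do not carry over. Pictures are saved under pics/ and viewed, and the job is handed in when it is done.

```bash
mkdir -p pics; ls; python3 - <<'E'
from plant import r
import cv2,numpy as np
s=r.observe(); print(s)
for n in("scene","top"):
    im=r.capture(n); cv2.imwrite(f"pics/{n}0.png",im[:,:,::-1]); c=r.camera_info(n)
    print(n,c, -np.array(c["R"]).T@np.array(c["t"]))
E
```

```text
pics
{'clock': 0.0, 'qpos': array([-9.94389210e-01,  2.55766364e-01,  1.07000746e-01, -5.24059403e-04,
       -1.42389089e+00, -2.84596941e-01]), 'joint_vel': array([-4.80532357e-04,  3.81580704e-05, -2.61933875e-04, -4.34255674e-04,
       -1.51812720e-03,  1.43589049e-03]), 'effort': array([-1.57348044e-03, -3.86627412e+01,  2.37938744e+01,  5.36527097e+00,
       -6.17108104e-03, -1.55393343e-05]), 'tcp_pos': array([ 158.25548883, -526.56836633,  403.77623024]), 'eef_rot': array([ 0.70027136, -0.69892307, -0.10266984,  0.10288569]), 'contact_force': array([-0.28968457,  0.00871428, -0.03431521]), 'ft_torque': array([-0.00033539, -0.0266859 , -0.03731444]), 'width': 85.33612704883997}
scene {'mtx': array([[520.89290911,   0.        , 317.17729754],
       [  0.        , 520.89290911, 253.71904313],
       [  0.        ,   0.        ,   1.        ]]), 'R': array([[ 0.82758376,  0.56111231, -0.01606517],
       [ 0.37930404, -0.58007398, -0.72086242],
       [-0.41380377,  0.59048045, -0.69289197]]), 't': array([-495.57569604, -118.42229013, 1591.28494836])} [1113.52815789 -730.24271165 1009.260878  ]
top {'mtx': array([[573.18986189,   0.        , 333.18432047],
       [  0.        , 573.18986189, 236.46610469],
       [  0.        ,   0.        ,   1.        ]]), 'R': array([[ 0.01874644, -0.99979876,  0.00714194],
       [-0.98415855, -0.01971178, -0.17619137],
       [ 0.1762967 , -0.00372584, -0.98433002]]), 't': array([ -13.34676637,  611.28299272, 1549.88309493])} [ 328.61031505    4.48001265 1633.39457316]
```

View pics/scene0.png

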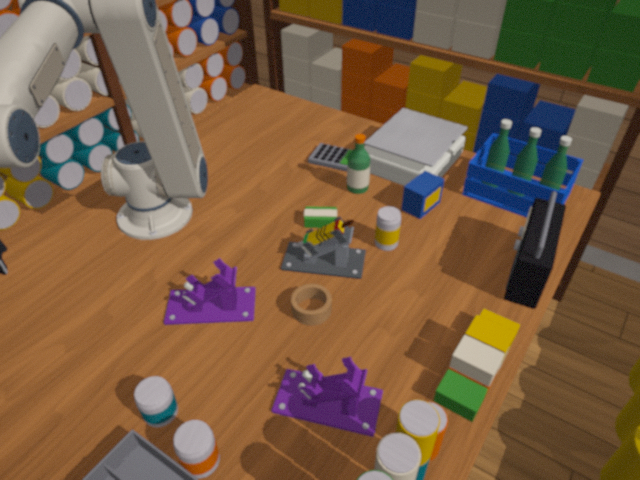

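View pics/top0.png

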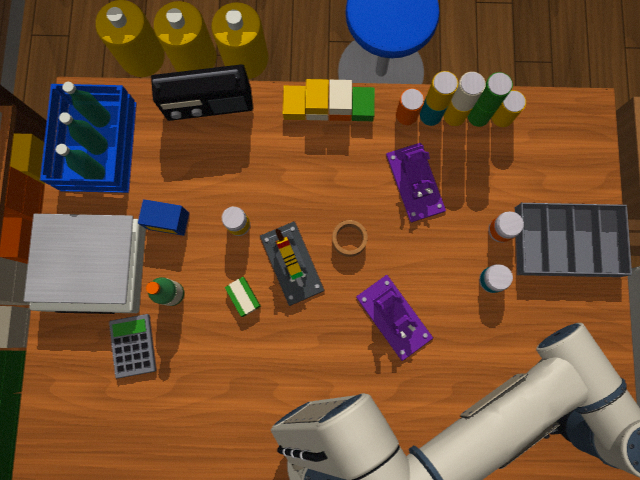

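The grey stand with the yellow insert is at top (292,262) and scene (325,250). The look-alikes are purple stands at top (415,182) and (395,317), scene (330,395) and (210,297), and neither carries a yellow insert. I choose the grey stand and check it in a close crop.

```bash
python3 - <<'E'
import cv2,numpy as np
a=cv2.imread("pics/top0.png")[210:320,240:350]; b=cv2.imread("pics/scene0.png")[200:290,270:380]
a=cv2.resize(a,(400,400),interpolation=cv2.INTER_CUBIC); b=cv2.resize(b,(400,327),interpolation=cv2.INTER_CUBIC)
o=np.zeros((400,800,3),np.uint8); o[:,:400]=a;o[:327,400:]=b
cv2.imwrite("pics/crop0.png",o)
E
```

```text
(no output)
```

View pics/crop0.png

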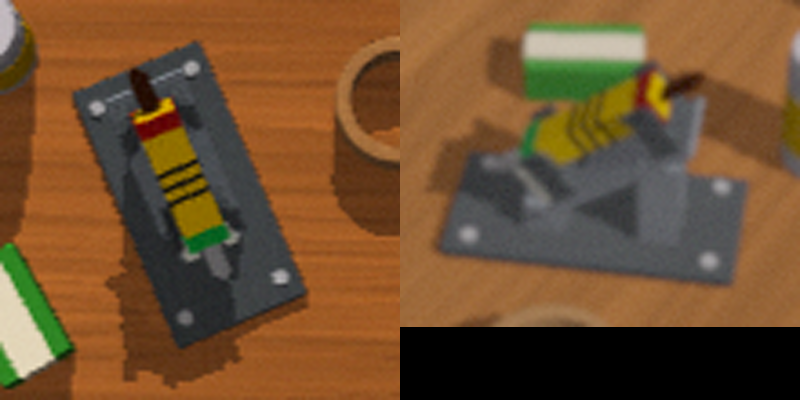

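The crop shows a dark steel plate carrying the yellow insert, with the rust-brown blade and red collar up at top (280,235) and the green collar low at top (297,275). That is the target. Next I measure the plate, the insert and the bystanders.

```bash
cat > h.py <<'E'
import cv2,numpy as np
from plant import r
def ray(n,p):
    c=r.camera_info(n);R=np.array(c["R"]);t=np.array(c["t"]);K=np.array(c["mtx"])
    return -R.T@t, R.T@np.linalg.solve(K,[p[0],p[1],1.])
def onz(n,p,z):
    o,d=ray(n,p); return o+d*(z-o[2])/d[2]
def tri(pa,pb):
    o1,d1=ray("scene",pa);o2,d2=ray("top",pb)
    A=np.c_[d1,-d2];s=np.linalg.lstsq(A,o2-o1,rcond=None)[0]
    a=o1+d1*s[0];b=o2+d2*s[1];return (a+b)/2,np.linalg.norm(a-b)
def proj(n,X):
    c=r.camera_info(n);v=np.array(c["mtx"])@(np.array(c["R"])@np.array(X,float)+np.array(c["t"]));return v[:2]/v[2]
E
python3 - <<'E'
from h import *
def blob(img,lo,hi,box):
    h=cv2.cvtColor(img,cv2.COLOR_BGR2HSV);m=cv2.inRange(h,lo,hi);k=np.zeros_like(m);x0,y0,x1,y1=box;k[y0:y1,x0:x1]=m[y0:y1,x0:x1];return k
T=cv2.imread("pics/top0.png");S=cv2.imread("pics/scene0.png")
m=blob(T,(0,0,20),(180,95,160),(255,215,332,312))
# fill
m=cv2.morphologyEx(m,cv2.MORPH_CLOSE,np.ones((5,5)))
c=max(cv2.findContours(m,cv2.RETR_EXTERNAL,cv2.CHAIN_APPROX_NONE)[0],key=cv2.contourArea)
q=cv2.minAreaRect(c);print(q,cv2.contourArea(c));
box=cv2.boxPoints(q)
W=np.array([onz("top",p,10) for p in box]);print(box.round(1).tolist(),W.round(0).tolist(),[round(np.linalg.norm(W[i]-W[i-1])) for i in range(4)],W.mean(0))
for nm,lo,hi in(("green",(45,120,50),(80,255,255)),("red",(0,140,50),(6,255,160)),("yellow",(22,150,80),(32,255,255))):
  out=[]
  for n,I,b in(("scene",S,(296,215,362,262)),("top",T,(270,228,312,284))):
    k=blob(I,lo,hi,b);ys,xs=np.nonzero(k);out.append((xs.mean(),ys.mean()));print(nm,n,len(xs),np.round(out[-1],1))
  print(tri(*out))
E
```

```text
((291.462158203125, 262.8812561035156), (76.1573257446289, 38.202701568603516), 66.61477661132812) 2773.5
[[258.79998779296875, 235.5], [293.8999938964844, 220.3000030517578], [324.1000061035156, 290.29998779296875], [289.0, 305.3999938964844]] [[618.0, 212.0, 10.0], [664.0, 113.0, 10.0], [464.0, 21.0, 10.0], [420.0, 119.0, 10.0]] [219, 110, 220, 107] [541.57229102 116.24732103  10.        ]
green scene 254 [315.8 222.7]
green top 53 [296.2 275.2]
(array([505.69810588, 105.37306377, 124.98744847]), np.float64(33.164789978882375))
red scene 15 [336.9 225.5]
red top 41 [283.1 244. ]
(array([574.23316547, 130.9602885 , 133.27970425]), np.float64(0.453654187007657))
yellow scene 388 [322.6 232.9]
yellow top 314 [289.2 258.2]
(array([540.37799703, 115.46695493, 103.14519627]), np.float64(1.3120384832072005))
```

```bash
python3 - <<'E'
from h import *
from scipy.spatial.transform import Rotation as Ro
s=r.observe();q=s["eef_rot"];M=Ro.from_quat([q[1],q[2],q[3],q[0]]).as_matrix();print(M.round(3))
psi=np.radians(24.9);print("tool z heading",np.degrees(np.arctan2(M[1,2],M[0,2])))
for tgt in(114.9,-65.1):
  print(tgt,"dyaw about down:",-(tgt-np.degrees(np.arctan2(M[1,2],M[0,2]))))
g=np.array([541.6,116.2,0]);print("d world",g-s["tcp_pos"],"tool",M.T@(g-s["tcp_pos"]))
T=cv2.imread("pics/top0.png")
print("soap",onz("top",(243,296),35),"tape",onz("top",(349,238),45),"can_a",onz("top",(235,217),110),"juice",onz("top",(163,291),190))
print("purple",onz("top",(395,317),10),"canb",onz("top",(497,278),85))
E
```

```text
[[ 0.958 -0.001 -0.288]
 [ 0.288  0.002  0.958]
 [-0.    -1.     0.002]]
tool z heading 106.71543195543624
114.9 dyaw about down: -8.184568044563761
-65.1 dyaw about down: 171.81543195543622
d world [ 383.35106962  642.79183044 -403.88566108] tool [552.06887219 404.69903281 504.67976013]
soap [441.87632972 245.78336734  35.        ] tape [609.60336794 -46.11967655  45.        ] can_a [649.76559782 266.06486763 110.        ] juice [439.53502352 423.51692603 190.        ]
purple [ 393.07967799 -179.57395411   10.        ] canb [ 500.31105973 -448.17542708   85.        ]
```

```bash
python3 -m inch '[{"xyz":[0.276,0,0.253],"yaw":-8.2,"jaw":1},{"xyz":[0.276,0,0.253],"yaw":-8.2,"jaw":1},{"xyz":[0.276,0,0.253],"yaw":-8.2,"jaw":1},{"xyz":[0.276,0,0.253],"yaw":-8.2,"jaw":1},{"xyz":[0.276,0,0.253],"yaw":-8.2,"jaw":1},{"xyz":[0.276,0,0.253],"yaw":-8.2,"jaw":1},{"xyz":[0.552,0.05,0.506],"yaw":-8.2,"jaw":1},{"xyz":[0.552,0.05,0.506],"yaw":-8.2,"jaw":1},{"xyz":[0.552,0.05,0.506],"yaw":-8.2,"jaw":1},{"xyz":[0.552,0.05,0.506],"yaw":-8.2,"jaw":1},{"xyz":[0.552,0.05,0.506],"yaw":-8.2,"jaw":1},{"xyz":[0.552,0.05,0.506],"yaw":-8.2,"jaw":1},{"xyz":[0.552,0.05,0.506],"yaw":-8.2,"jaw":1},{"xyz":[0.552,0.05,0.506],"yaw":-8.2,"jaw":1},{"xyz":[0.552,0.05,0.506],"yaw":-8.2,"jaw":1},{"xyz":[0.552,0.05,0.506],"yaw":-8.2,"jaw":1},{"xyz":[0.552,0.05,0.506],"yaw":-8.2,"jaw":1},{"xyz":[0.552,0.05,0.506],"yaw":-8.2,"jaw":1}]' 30
cat >> h.py <<'E'
from scipy.spatial.transform import Rotation as Ro
def st():
    s=r.observe();q=s["eef_rot"];M=Ro.from_quat([q[1],q[2],q[3],q[0]]).as_matrix()
    print("t",round(s["clock"],2),"tcp",s["tcp_pos"].round(1),"zhead",np.degrees(np.arctan2(M[1,2],M[0,2])).round(2),"F",s["contact_force"].round(1),"w",round(s["width"],1),"q6",s["qpos"][5].round(2));print(M.round(3).tolist())
    return s,M
def pic(n,name,box,k):
    I=r.capture(n)[:,:,::-1];x0,y0,x1,y1=box;cv2.imwrite(f"pics/{name}_full.png",I);c=cv2.resize(np.ascontiguousarray(I[y0:y1,x0:x1]),None,fx=k,fy=k,interpolation=cv2.INTER_CUBIC);cv2.imwrite(f"pics/{name}.png",c)
E
python3 - <<'E'
from h import *
s,M=st();pic("scene","s1",(240,130,400,290),4)
print(M.T@(np.array([541.6,116.2,260])-s["tcp_pos"]))
E
```

```text
clock: 1.9
tcp_pos: [541.0, 116.1, 354.6]
eef_rot: [-0.69, 0.691, 0.152, -0.153]
contact_force: [0.4, -0.6, -0.6]
width: 85.5
t 1.9 tcp [541.  116.1 354.6] zhead 114.9 F [ 0.4 -0.6 -0.6] w 85.5 q6 -1.63
[[0.907, -0.0, -0.421], [0.421, -0.0, 0.907], [-0.001, -1.0, -0.0]]
[ 0.64063791 94.64857352 -0.11940285]
```

View pics/s1.png

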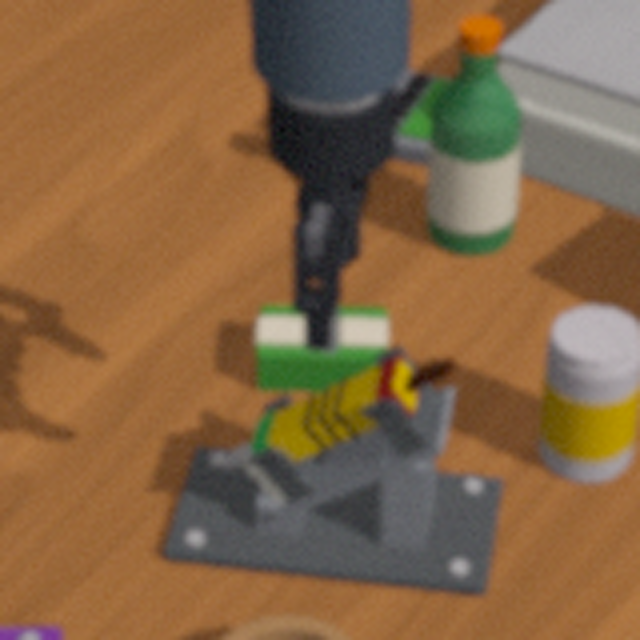

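The open fingers hang over the black bands at about (320,350) in the crop, clear of the bystanders. I'll descend and grip.

```bash
python3 -m inch '[{"xyz":[0.0005,0.05,0],"yaw":0,"jaw":1},{"xyz":[0.0005,0.08,0],"yaw":0,"jaw":1},{"xyz":[0.0005,0.095,0],"yaw":0,"jaw":1},{"xyz":[0.0005,0.095,0],"yaw":0,"jaw":1},{"xyz":[0.0005,0.095,0],"yaw":0,"jaw":1}]' 30; python3 -m inch '[{"xyz":[0,0,0],"yaw":0,"jaw":0},{"xyz":[0,0,0],"yaw":0,"jaw":0},{"xyz":[0,0,0],"yaw":0,"jaw":0},{"xyz":[0,0,0],"yaw":0,"jaw":0},{"xyz":[0,0,0],"yaw":0,"jaw":0},{"xyz":[0,0,0],"yaw":0,"jaw":0},{"xyz":[0,0,0],"yaw":0,"jaw":0},{"xyz":[0,0,0],"yaw":0,"jaw":0}]' 30
```

```text
clock: 2.45
tcp_pos: [541.9, 116.1, 260.9]
eef_rot: [-0.69, 0.691, 0.153, -0.152]
contact_force: [0.2, 0.7, 0.8]
width: 85.5
clock: 3.25
tcp_pos: [542.0, 116.9, 260.4]
eef_rot: [-0.69, 0.691, 0.153, -0.152]
contact_force: [-2.0, -0.3, 5.6]
width: 31.9
```

Gripped at 31.9 mm width. I'll lift square off the slope.

```bash
python3 -m inch '[{"xyz":[-0.006,-0.008,0],"yaw":0,"jaw":0},{"xyz":[-0.012,-0.017,0],"yaw":0,"jaw":0},{"xyz":[-0.023,-0.033,0],"yaw":0,"jaw":0},{"xyz":[-0.035,-0.075,0],"yaw":0,"jaw":0},{"xyz":[-0.035,-0.09,0],"yaw":0,"jaw":0},{"xyz":[-0.035,-0.09,0],"yaw":0,"jaw":0}]' 30
python3 - <<'E'
from h import *
s,M=st();pic("scene","s2",(240,110,400,290),3.3)
print(M.T@(np.array([335,5,280])-s["tcp_pos"]))
E
```

```text
clock: 3.85
tcp_pos: [509.6, 101.9, 352.3]
eef_rot: [0.691, -0.69, -0.154, 0.151]
contact_force: [0.8, 0.8, -2.7]
width: 31.8
t 3.85 tcp [509.6 101.9 352.3] zhead 114.92 F [ 0.8  0.8 -2.7] w 31.8 q6 -1.63
[[0.907, 0.003, -0.421], [0.421, 0.002, 0.907], [0.004, -1.0, 0.0]]
[-199.46513837   71.49720806  -14.2937926 ]
```

View pics/s2.png

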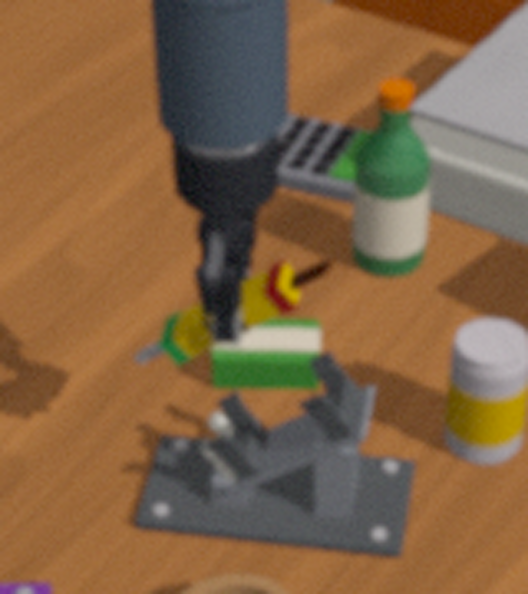

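Held firmly, still at about 35°, and the cradle is empty. The tool can only yaw, so the tilt has to change in the grip. I'll lay the insert flat on the free counter near (335,5), pressing the lower tip gently so it pivots in the pads.

```bash
python3 -m inch '[{"xyz":[-0.05,0,-0.004],"yaw":0,"jaw":0},{"xyz":[-0.1,0.0,-0.008],"yaw":0,"jaw":0},{"xyz":[-0.15,0.02,-0.012],"yaw":0,"jaw":0},{"xyz":[-0.199,0.05,-0.014],"yaw":0,"jaw":0},{"xyz":[-0.199,0.09,-0.014],"yaw":0,"jaw":0},{"xyz":[-0.199,0.125,-0.014],"yaw":0,"jaw":0},{"xyz":[-0.199,0.125,-0.014],"yaw":0,"jaw":0},{"xyz":[-0.199,0.125,-0.014],"yaw":0,"jaw":0}]' 20
python3 -m inch '[{"xyz":[0,0.005,0],"yaw":0,"jaw":0},{"xyz":[0,0.01,0],"yaw":0,"jaw":0},{"xyz":[0,0.015,0],"yaw":0,"jaw":0},{"xyz":[0,0.02,0],"yaw":0,"jaw":0}]' 20
```

```text
clock: 4.7
tcp_pos: [335.4, 5.5, 224.6]
eef_rot: [-0.69, 0.691, 0.152, -0.154]
contact_force: [0.4, -0.2, -1.5]
width: 31.7
clock: 5.1
tcp_pos: [337.9, 6.7, 206.2]
eef_rot: [0.691, -0.69, -0.156, 0.15]
contact_force: [5.2, 1.8, 5.5]
width: 31.6
```

```bash
python3 -m inch '[{"xyz":[0,0.005,0],"yaw":0,"jaw":0},{"xyz":[0,0.01,0],"yaw":0,"jaw":0},{"xyz":[0,0.014,0],"yaw":0,"jaw":0}]' 20
python3 - <<'E'
from h import *
s,M=st();pic("scene","s3",(190,130,330,270),4)
E
```

```text
clock: 5.4
tcp_pos: [336.1, 5.9, 190.8]
eef_rot: [0.69, -0.69, -0.153, 0.152]
contact_force: [2.7, 2.6, 3.0]
width: 31.9
t 5.4 tcp [336.1   5.9 190.8] zhead 114.94 F [2.7 2.6 3. ] w 31.9 q6 -1.63
[[0.907, 0.001, -0.422], [0.422, 0.0, 0.907], [0.002, -1.0, -0.0]]
```

View pics/s3.png

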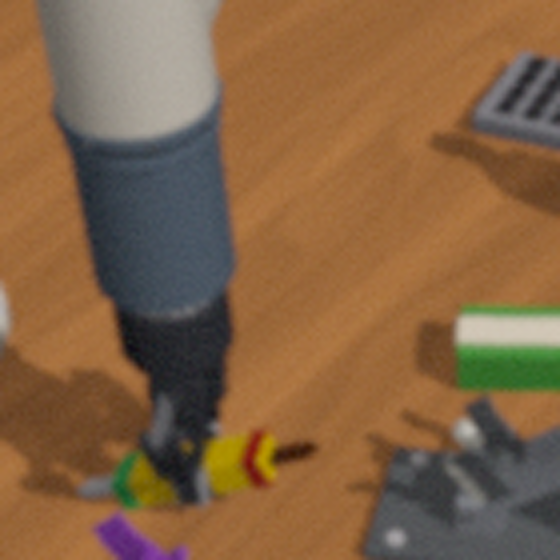

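It is pivoting toward flat, with the green end at (125,480) and the rusty end at (295,452) in the crop. I'll press on.

```bash
python3 -m inch '[{"xyz":[0,0.005,0],"yaw":0,"jaw":0},{"xyz":[0,0.01,0],"yaw":0,"jaw":0},{"xyz":[0,0.01,0],"yaw":0,"jaw":0}]' 20
python3 - <<'E'
from h import *
s,M=st();pic("scene","s4",(190,180,300,280),5)
E
```

```text
clock: 5.75
tcp_pos: [336.1, 5.9, 180.7]
eef_rot: [0.69, -0.69, -0.153, 0.152]
contact_force: [3.0, 1.4, 2.2]
width: 31.4
t 5.75 tcp [336.1   5.9 180.7] zhead 114.94 F [3.  1.4 2.2] w 31.4 q6 -1.63
[[0.907, 0.001, -0.422], [0.422, 0.0, 0.907], [0.001, -1.0, -0.0]]
```

View pics/s4.png

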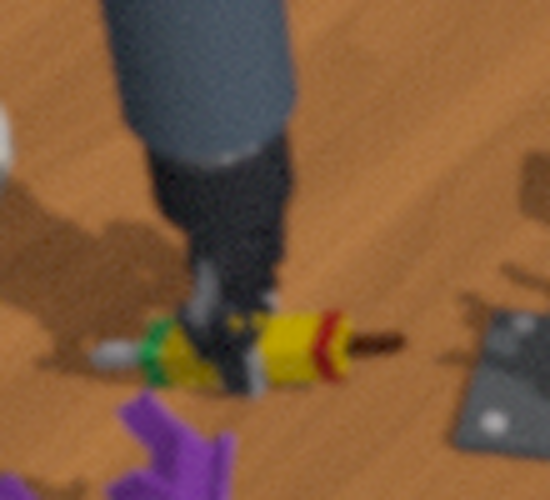

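```bash
python3 -m inch '[{"xyz":[0,0.004,0],"yaw":0,"jaw":0},{"xyz":[0,0.004,0],"yaw":0,"jaw":0},{"xyz":[0,0.004,0],"yaw":0,"jaw":0.6},{"xyz":[0,0.004,0],"yaw":0,"jaw":0.6},{"xyz":[0,0.004,0],"yaw":0,"jaw":0.6},{"xyz":[0,0.004,0],"yaw":0,"jaw":0.6}]' 20
python3 - <<'E'
from h import *
s,M=st();pic("scene","s5",(190,180,300,280),5)
E
```

```text
clock: 6.4
tcp_pos: [335.0, 5.3, 176.4]
eef_rot: [-0.69, 0.691, 0.152, -0.153]
contact_force: [-0.8, -0.1, 0.5]
width: 51.4
t 6.4 tcp [335.    5.3 176.4] zhead 114.9 F [-0.8 -0.1  0.5] w 51.4 q6 -1.63
[[0.907, -0.001, -0.421], [0.421, -0.0, 0.907], [-0.001, -1.0, 0.0]]
```

View pics/s5.png

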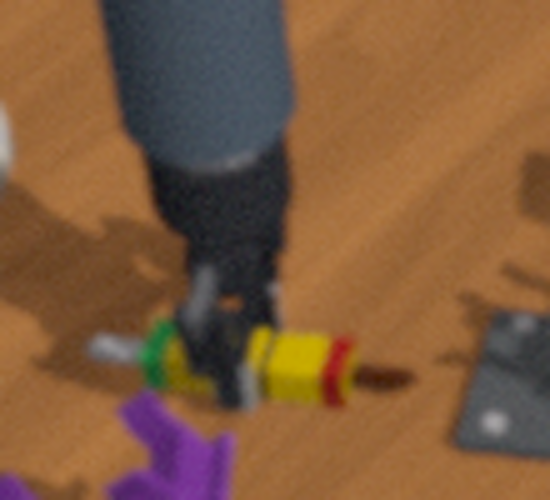

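```bash
python3 - <<'E'
from h import *
S=cv2.imread("pics/s5_full.png");h=cv2.cvtColor(S,cv2.COLOR_BGR2HSV)
P=[]
for nm,lo,hi in(("green",(45,120,50),(80,255,255)),("red",(0,150,50),(6,255,200)),("red2",(172,150,50),(180,255,200))):
    m=cv2.inRange(h,lo,hi);m[:240]=m[:240];k=np.zeros_like(m);k[235:270,205:275]=m[235:270,205:275];ys,xs=np.nonzero(k);print(nm,len(xs))
    if len(xs)>5: p=onz("scene",(xs.mean(),ys.mean()),17);print(xs.mean(),ys.mean(),p);P.append(p)
g=(P[0]+P[-1])/2 if len(P)>2 else (P[0]+P[1])/2;print(g,np.linalg.norm(P[0]-P[1]),np.degrees(np.arctan2(*(P[1]-P[0])[1::-1])))
s,M=st();print("insert centre rel TCP in tool:",M.T@(g-s["tcp_pos"]))
E
```

```text
green 45
220.9111111111111 250.2 [288.91164459 -19.49098377  17.        ]
red 29
256.6551724137931 253.0 [379.454657    26.26691111  17.        ]
red2 1
[334.18315079   3.38796367  17.        ] 101.44861773082184 26.81075181160309
t 6.45 tcp [335.1   5.4 176.5] zhead 114.9 F [-0.2 -0.3 -0.7] w 51.4 q6 -1.63
[[0.907, -0.001, -0.421], [0.421, -0.0, 0.907], [-0.001, -1.0, 0.0]]
insert centre rel TCP in tool: [ -1.52256986 159.48714411  -1.43846125]
```

The insert lies flat, with the green collar at px (221,250), the red at (257,253) and its centre within 1.5 mm of the grasp. I'll regrip, lift, and turn it end for end.

```bash
python3 -m inch '[{"xyz":[0,0,0],"yaw":0,"jaw":0},{"xyz":[0,0,0],"yaw":0,"jaw":0},{"xyz":[0,0,0],"yaw":0,"jaw":0},{"xyz":[0,0,0],"yaw":0,"jaw":0},{"xyz":[0,0,0],"yaw":0,"jaw":0},{"xyz":[0,-0.03,0],"yaw":0,"jaw":0},{"xyz":[0,-0.07,0],"yaw":0,"jaw":0},{"xyz":[0,-0.12,0],"yaw":0,"jaw":0},{"xyz":[0,-0.165,0],"yaw":0,"jaw":0},{"xyz":[0,-0.185,0],"yaw":0,"jaw":0},{"xyz":[0,-0.185,0],"yaw":0,"jaw":0}]' 30
python3 - <<'E'
from h import *
s,M=st();print(M.T@(np.array([546.4,118.8,361])-s["tcp_pos"]))
E
```

```text
clock: 7.55
tcp_pos: [336.0, 5.8, 364.1]
eef_rot: [0.691, -0.69, -0.155, 0.15]
contact_force: [-0.3, 0.5, -3.0]
width: 31.0
t 7.55 tcp [336.    5.8 364.1] zhead 114.93 F [-0.3  0.5 -3. ] w 31.0 q6 -1.63
[[0.907, 0.006, -0.421], [0.421, 0.003, 0.907], [0.006, -1.0, 0.0]]
[238.34077287   4.61725935  13.78649398]
```

```bash
python3 -m inch '[{"xyz":[0.02,0,0.001],"yaw":-8,"jaw":0},{"xyz":[0.04,0,0.002],"yaw":-16,"jaw":0},{"xyz":[0.06,0,0.003],"yaw":-24,"jaw":0},{"xyz":[0.08,0,0.004],"yaw":-32,"jaw":0},{"xyz":[0.1,0,0.005],"yaw":-40,"jaw":0},{"xyz":[0.12,0,0.007],"yaw":-48,"jaw":0},{"xyz":[0.14,0,0.008],"yaw":-56,"jaw":0},{"xyz":[0.16,0,0.009],"yaw":-64,"jaw":0},{"xyz":[0.18,0,0.010],"yaw":-72,"jaw":0},{"xyz":[0.2,0,0.011],"yaw":-80,"jaw":0},{"xyz":[0.22,0,0.012],"yaw":-88,"jaw":0},{"xyz":[0.238,0,0.014],"yaw":-96,"jaw":0},{"xyz":[0.238,0,0.014],"yaw":-104,"jaw":0},{"xyz":[0.238,0,0.014],"yaw":-112,"jaw":0},{"xyz":[0.238,0,0.014],"yaw":-120,"jaw":0}]' 30
python3 -m inch '[{"xyz":[0,0,0],"yaw":-8,"jaw":0},{"xyz":[0,0,0],"yaw":-16,"jaw":0},{"xyz":[0,0,0],"yaw":-24,"jaw":0},{"xyz":[0,0,0],"yaw":-32,"jaw":0},{"xyz":[0,0,0],"yaw":-40,"jaw":0},{"xyz":[0,0,0],"yaw":-48,"jaw":0},{"xyz":[0,0,0],"yaw":-56,"jaw":0},{"xyz":[0,0,0],"yaw":-60,"jaw":0},{"xyz":[0,0,0],"yaw":-60,"jaw":0},{"xyz":[0,0,0],"yaw":-60,"jaw":0}]' 30
python3 - <<'E'
from h import *
s,M=st();print(M.T@(np.array([546.4,118.8,310])-s["tcp_pos"]));pic("scene","s6",(270,120,410,290),3.4);pic("top","t6",(220,190,350,320),4)
E
```

```text
clock: 9.05
tcp_pos: [545.2, 118.7, 358.6]
eef_rot: [0.213, -0.21, -0.674, 0.676]
contact_force: [-0.4, -0.2, -2.7]
width: 31.2
clock: 10.05
tcp_pos: [545.2, 118.6, 360.0]
eef_rot: [-0.151, 0.153, -0.691, 0.691]
contact_force: [0.3, -0.3, -2.7]
width: 31.4
t 10.05 tcp [545.2 118.6 360. ] zhead -65.21 F [ 0.3 -0.3 -2.7] w 31.4 q6 1.51
[[-0.908, -0.003, 0.419], [-0.419, -0.001, -0.908], [0.003, -1.0, -0.0]]
[-1.30466385 49.9750912   0.32066341]
```

View pics/s6.png

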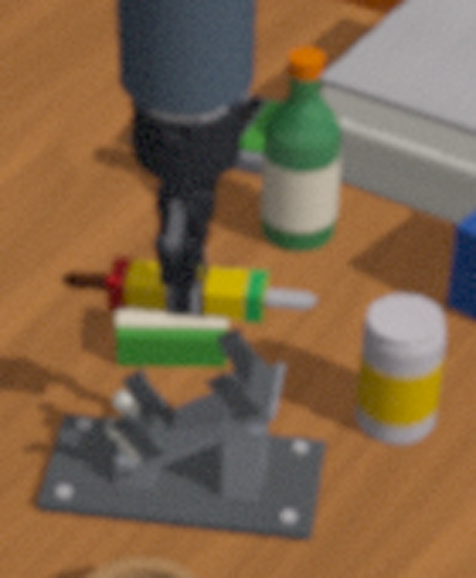

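View pics/t6.png

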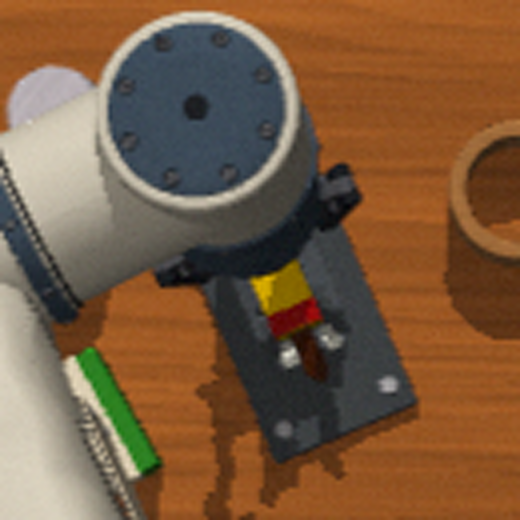

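Fresh green end is outward at (258,295), insert level, and aligned over the cradle in the top view. I'll lower it until its body meets the upper saddle, then press to pivot it.

```bash
python3 -m inch '[{"xyz":[-0.001,0.03,0],"yaw":0,"jaw":0},{"xyz":[-0.001,0.055,0],"yaw":0,"jaw":0},{"xyz":[-0.001,0.06,0],"yaw":0,"jaw":0},{"xyz":[-0.001,0.065,0],"yaw":0,"jaw":0},{"xyz":[-0.001,0.069,0],"yaw":0,"jaw":0}]' 20
python3 - <<'E'
from h import *
s,M=st();pic("scene","s7",(270,150,390,290),4)
E
```

```text
clock: 10.65
tcp_pos: [546.6, 118.7, 295.0]
eef_rot: [-0.153, 0.152, -0.69, 0.691]
contact_force: [-5.9, -2.6, 7.8]
width: 31.3
t 10.65 tcp [546.6 118.7 295. ] zhead -65.07 F [-5.9 -2.6  7.8] w 31.3 q6 1.51
[[-0.907, 0.002, 0.421], [-0.421, -0.001, -0.907], [-0.002, -1.0, 0.002]]
```

View pics/s7.png

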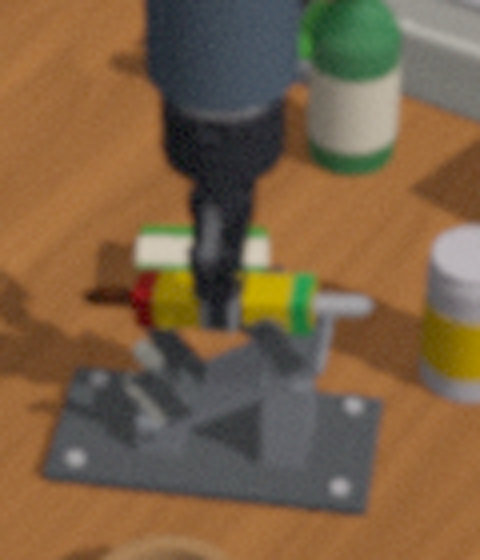

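Contact as predicted, at TCP about 297, with roughly 10 N. Continue pressing.

```bash
python3 -m inch '[{"xyz":[0,0.003,0],"yaw":0,"jaw":0},{"xyz":[0,0.006,0],"yaw":0,"jaw":0},{"xyz":[0,0.009,0],"yaw":0,"jaw":0}]' 20
python3 - <<'E'
from h import *
s,M=st();pic("scene","s8",(270,150,390,290),4)
E
```

```text
clock: 11.0
tcp_pos: [546.2, 118.4, 286.2]
eef_rot: [-0.153, 0.152, -0.69, 0.691]
contact_force: [-7.7, -4.0, 6.2]
width: 31.2
t 11.0 tcp [546.2 118.4 286.2] zhead -65.09 F [-7.7 -4.   6.2] w 31.2 q6 1.51
[[-0.907, 0.002, 0.421], [-0.421, -0.001, -0.907], [-0.001, -1.0, 0.001]]
```

View pics/s8.png

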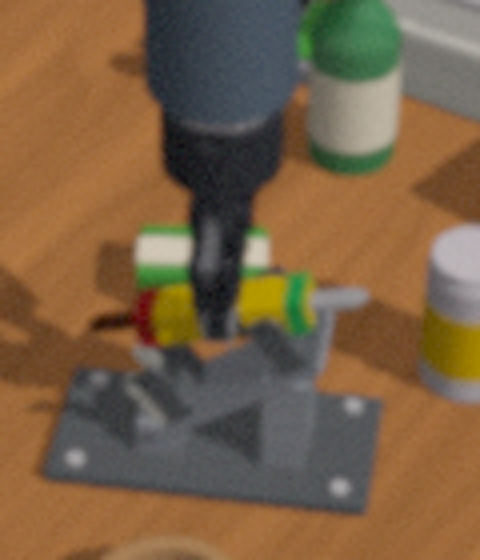

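It is pivoting the right way (worn end dipping at (140,318), fresh end up at (300,300)). Continue.

```bash
python3 -m inch '[{"xyz":[0,0.003,0],"yaw":0,"jaw":0},{"xyz":[0,0.006,0],"yaw":0,"jaw":0},{"xyz":[0,0.009,0],"yaw":0,"jaw":0}]' 20
python3 - <<'E'
from h import *
s,M=st();pic("scene","s9",(270,150,390,290),4)
E
```

```text
clock: 11.35
tcp_pos: [546.4, 118.5, 277.1]
eef_rot: [-0.153, 0.152, -0.69, 0.691]
contact_force: [-6.4, -2.5, 6.2]
width: 31.5
t 11.35 tcp [546.4 118.5 277.1] zhead -65.09 F [-6.4 -2.5  6.2] w 31.5 q6 1.51
[[-0.907, 0.002, 0.421], [-0.421, -0.001, -0.907], [-0.002, -1.0, 0.001]]
```

View pics/s9.png

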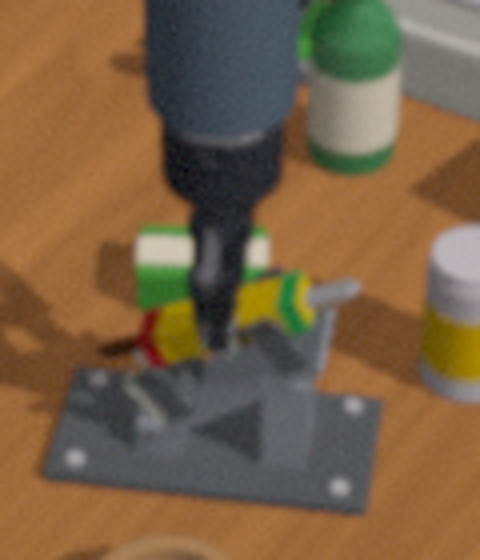

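```bash
python3 -m inch '[{"xyz":[-0.002,0.003,0],"yaw":0,"jaw":0},{"xyz":[-0.002,0.006,0],"yaw":0,"jaw":0},{"xyz":[-0.002,0.006,0],"yaw":0,"jaw":0}]' 20
python3 - <<'E'
from h import *
s,M=st();pic("scene","s10",(270,150,390,290),4)
E
```

```text
clock: 11.7
tcp_pos: [547.9, 119.2, 270.4]
eef_rot: [-0.152, 0.152, -0.69, 0.691]
contact_force: [-5.7, -2.5, 4.0]
width: 31.3
t 11.7 tcp [547.9 119.2 270.4] zhead -65.11 F [-5.7 -2.5  4. ] w 31.3 q6 1.51
[[-0.907, 0.0, 0.421], [-0.421, -0.001, -0.907], [0.0, -1.0, 0.001]]
```

View pics/s10.png

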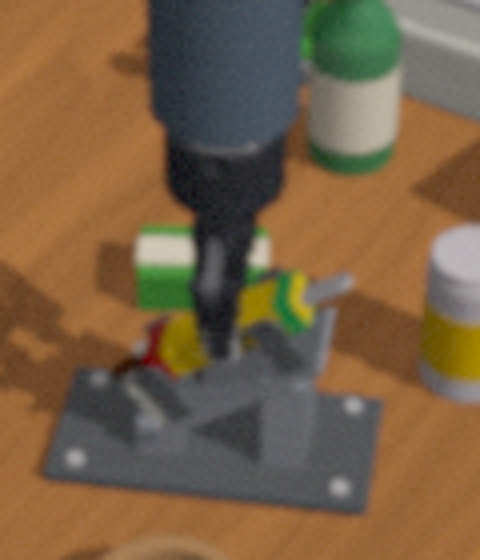

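```bash
python3 -m inch '[{"xyz":[0,0.002,0],"yaw":0,"jaw":0},{"xyz":[0,0.003,0],"yaw":0,"jaw":0},{"xyz":[0,0.003,0],"yaw":0,"jaw":0}]' 20; python3 -m inch '[{"xyz":[0,0.002,0],"yaw":0,"jaw":0},{"xyz":[0,0.002,0],"yaw":0,"jaw":0}]' 20
```

```text
clock: 12.05
tcp_pos: [548.0, 119.3, 268.6]
eef_rot: [-0.153, 0.152, -0.69, 0.691]
contact_force: [-7.3, -3.3, 8.1]
width: 31.8
clock: 12.25
tcp_pos: [547.9, 119.3, 268.5]
eef_rot: [-0.154, 0.152, -0.69, 0.691]
contact_force: [-14.3, -2.5, 21.3]
width: 31.5
```

The force of about 25 N lies along the slope normal, so the insert is bedded in both saddles. I'll relieve the pressure, then slide it down toward the stops.

```bash
python3 -m inch '[{"xyz":[0,-0.002,0],"yaw":0,"jaw":0},{"xyz":[0.0016,-0.001,0],"yaw":0,"jaw":0},{"xyz":[0.0033,0.0,0],"yaw":0,"jaw":0},{"xyz":[0.0049,0.0012,0],"yaw":0,"jaw":0},{"xyz":[0.0049,0.0012,0],"yaw":0,"jaw":0}]' 20
python3 - <<'E'
from h import *
s,M=st();pic("scene","s11",(270,150,390,290),4);pic("top","t11",(240,200,340,310),5)
E
```

```text
clock: 12.75
tcp_pos: [545.5, 118.1, 267.5]
eef_rot: [-0.156, 0.15, -0.69, 0.691]
contact_force: [-1.8, -0.8, 13.5]
width: 31.3
t 12.75 tcp [545.5 118.1 267.5] zhead -65.02 F [-1.8 -0.8 13.5] w 31.3 q6 1.51
[[-0.906, 0.009, 0.422], [-0.422, 0.001, -0.906], [-0.009, -1.0, 0.003]]
```

View pics/s11.png

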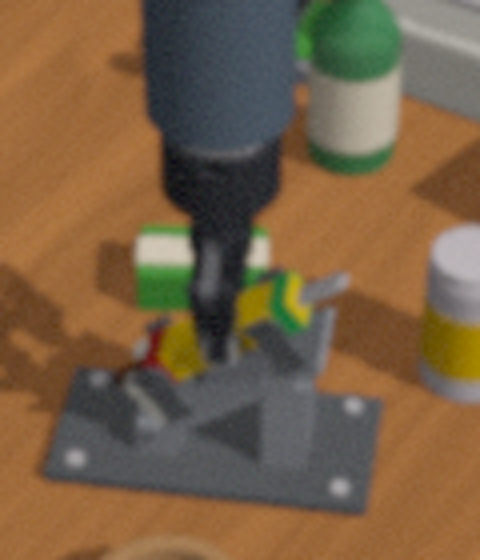

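View pics/t11.png

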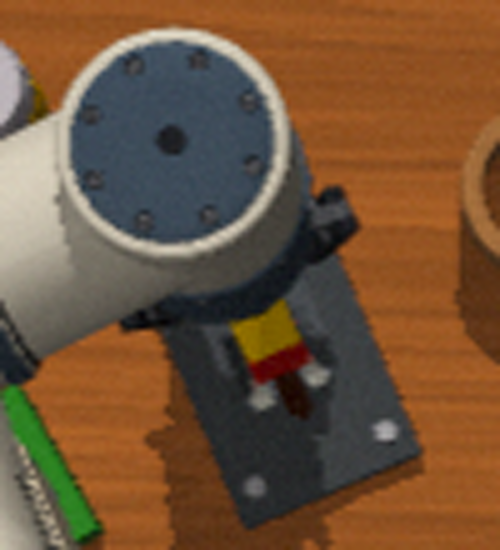

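The rusty blade now passes between the white posts, at (297,395) in the top crop. I'll keep sliding and watch the force.

```bash
python3 -m inch '[{"xyz":[0.0016,0.0008,0],"yaw":0,"jaw":0},{"xyz":[0.0033,0.0016,0],"yaw":0,"jaw":0},{"xyz":[0.0033,0.0016,0],"yaw":0,"jaw":0}]' 20
python3 -m inch '[{"xyz":[0.0012,0.0008,0],"yaw":0,"jaw":0},{"xyz":[0.0024,0.0016,0],"yaw":0,"jaw":0},{"xyz":[0.0024,0.0016,0],"yaw":0,"jaw":0}]' 20
```

```text
clock: 13.15
tcp_pos: [542.1, 116.5, 264.7]
eef_rot: [-0.155, 0.15, -0.69, 0.691]
contact_force: [-1.8, -1.0, 7.9]
width: 31.3
clock: 13.45
tcp_pos: [540.0, 115.6, 263.1]
eef_rot: [-0.155, 0.15, -0.69, 0.691]
contact_force: [-1.2, -0.6, 7.4]
width: 31.3
```

```bash
python3 -m inch '[{"xyz":[0.0012,0.0008,0],"yaw":0,"jaw":0},{"xyz":[0.0024,0.0016,0],"yaw":0,"jaw":0},{"xyz":[0.0024,0.0016,0],"yaw":0,"jaw":0}]' 20
python3 - <<'E'
from h import *
s,M=st();pic("scene","s12",(270,190,370,290),5);pic("top","t12",(240,200,340,310),5)
E
```

```text
clock: 13.75
tcp_pos: [538.4, 114.9, 262.1]
eef_rot: [-0.156, 0.15, -0.69, 0.69]
contact_force: [-0.1, 0.5, 8.4]
width: 31.5
t 13.75 tcp [538.4 114.9 262.1] zhead -65.03 F [-0.1  0.5  8.4] w 31.5 q6 1.51
[[-0.906, 0.009, 0.422], [-0.422, 0.002, -0.907], [-0.009, -1.0, 0.002]]
```

View pics/s12.png

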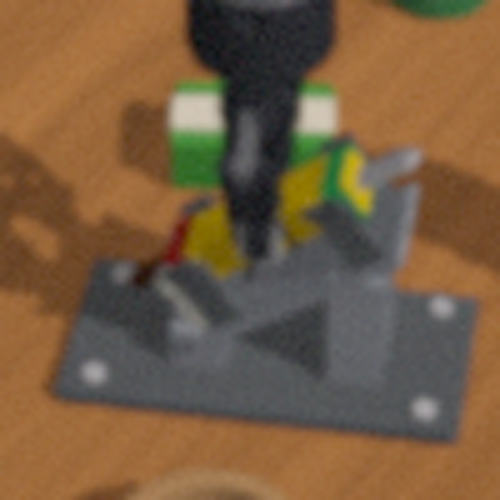

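View pics/t12.png

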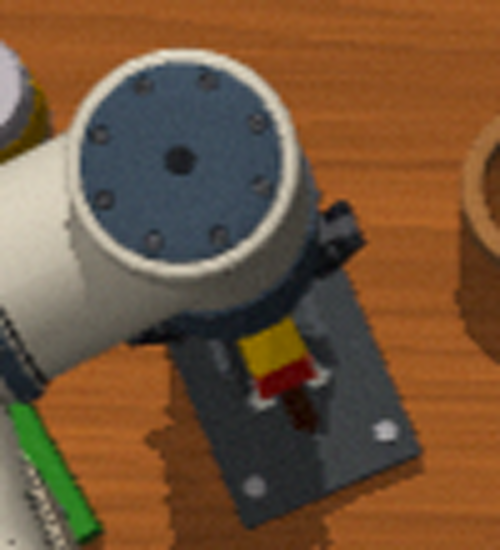

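```bash
python3 - <<'E'
from h import *
for f in("t11","t12"):
    h=cv2.cvtColor(cv2.imread(f"pics/{f}_full.png"),cv2.COLOR_BGR2HSV);m=cv2.inRange(h,(0,150,50),(6,255,200))|cv2.inRange(h,(174,150,50),(180,255,200));k=np.zeros_like(m);k[255:295,280:315]=m[255:295,280:315];ys,xs=np.nonzero(k);print(f,len(xs),xs.mean(),ys.mean())
psi=np.radians(24.9);d=np.array([np.cos(psi)*.819,np.sin(psi)*.819,.574]);n=np.array([-np.cos(psi)*.574,-np.sin(psi)*.574,.819])
for x in(-52,-42): print(x,proj("top",np.array([541.8,116.6,100])+x*d+12*n))
E
```

```text
t11 50 295.8 272.18
t12 49 296.7551020408163 275.42857142857144
-52 [296.69450742 275.54627839]
-42 [295.38718231 272.56110174]
```

The lower collar sits at row 275.4, against 275.2 in the original home pose, so it is at the stops to within about 1 mm. One more gentle push, then I release.

```bash
python3 -m inch '[{"xyz":[0.0012,0.0008,0],"yaw":0,"jaw":0},{"xyz":[0.0012,0.0008,0],"yaw":0,"jaw":0},{"xyz":[0.0012,0.0008,0],"yaw":0,"jaw":0}]' 20; python3 -m inch '[{"xyz":[0.0016,0.0011,0],"yaw":0,"jaw":0},{"xyz":[0.0016,0.0011,0],"yaw":0,"jaw":0},{"xyz":[0.0016,0.0011,0],"yaw":0,"jaw":0}]' 20
```

```text
clock: 14.15
tcp_pos: [538.0, 114.7, 262.1]
eef_rot: [0.157, -0.149, 0.69, -0.69]
contact_force: [2.0, 1.6, 11.2]
width: 31.5
clock: 14.45
tcp_pos: [537.4, 114.5, 262.0]
eef_rot: [0.159, -0.148, 0.691, -0.69]
contact_force: [3.3, 2.7, 12.5]
width: 31.5
```

The motion has stalled and the up-slope force has risen to about 12 N, so it is against the stops. Release and rise.

```bash
python3 -m inch '[{"xyz":[-0.001,-0.001,0],"yaw":0,"jaw":0},{"xyz":[-0.002,-0.002,0],"yaw":0,"jaw":0.3},{"xyz":[-0.002,-0.002,0],"yaw":0,"jaw":1},{"xyz":[-0.002,-0.002,0],"yaw":0,"jaw":1},{"xyz":[-0.002,-0.002,0],"yaw":0,"jaw":1},{"xyz":[-0.002,-0.002,0],"yaw":0,"jaw":1},{"xyz":[-0.002,-0.002,0],"yaw":0,"jaw":1},{"xyz":[-0.002,-0.002,0],"yaw":0,"jaw":1}]' 20; python3 -m inch '[{"xyz":[0,-0.03,0],"yaw":0,"jaw":1},{"xyz":[0,-0.08,0],"yaw":0,"jaw":1},{"xyz":[0,-0.13,0],"yaw":0,"jaw":1},{"xyz":[0.05,-0.16,0],"yaw":0,"jaw":1},{"xyz":[0.1,-0.16,0],"yaw":0,"jaw":1},{"xyz":[0.15,-0.16,0],"yaw":0,"jaw":1},{"xyz":[0.2,-0.16,0],"yaw":0,"jaw":1},{"xyz":[0.2,-0.16,0],"yaw":0,"jaw":1}]'
python3 - <<'E'
from h import *
s,M=st();pic("scene","s13",(270,190,370,290),5);pic("top","t13",(240,200,340,310),5)
h=cv2.cvtColor(cv2.imread("pics/t13_full.png"),cv2.COLOR_BGR2HSV)
for nm,m in(("red",cv2.inRange(h,(0,150,50),(6,255,200))|cv2.inRange(h,(174,150,50),(180,255,200))),("green",cv2.inRange(h,(45,120,50),(80,255,255))),("yellow",cv2.inRange(h,(22,150,80),(32,255,255)))):
    k=np.zeros_like(m);k[226:290,268:315]=m[226:290,268:315];ys,xs=np.nonzero(k);print(nm,len(xs),xs.mean(),ys.mean())
E
```

```text
clock: 15.25
tcp_pos: [535.6, 114.0, 257.6]
eef_rot: [-0.152, 0.153, -0.69, 0.69]
contact_force: [-0.2, 0.0, -1.1]
width: 85.4
clock: 16.05
tcp_pos: [350.3, 27.6, 418.4]
eef_rot: [0.153, -0.152, 0.691, -0.69]
contact_force: [0.8, 1.6, 1.0]
width: 85.4
t 16.05 tcp [350.3  27.6 418.4] zhead -65.09 F [0.8 1.6 1. ] w 85.4 q6 1.47
[[-0.907, 0.002, 0.421], [-0.421, 0.002, -0.907], [-0.002, -1.0, -0.001]]
red 49 296.6530612244898 275.3061224489796
green 64 282.921875 243.8125
yellow 314 288.8375796178344 257.5796178343949
```

View pics/s13.png

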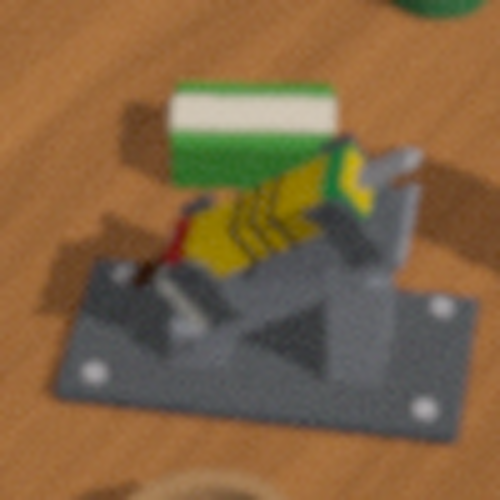

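View pics/t13.png

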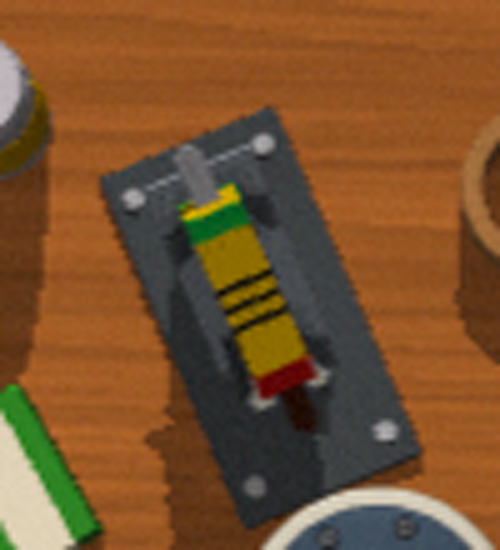

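Both views show the green-collared blade up and outward. The collars and yellow body are within about 0.6 px of the positions they had when the insert was home at the start, and the gripper is clear. Handing in.

```bash
python3 - <<'E'
from h import *
a=cv2.imread("pics/scene0.png").astype(int);b=cv2.imread("pics/s13_full.png").astype(int)
for n,(x,y) in dict(tape=(311,303),can_a=(387,228),juice=(358,165),tea=(422,195),canb=(155,400),canc=(196,448),soap=(320,214)).items():
    print(n,abs(a-b)[y-18:y+18,x-18:x+18].mean().round(1))
print(r.job_done())
E
```

```text
tape 2.9
can_a 2.8
juice 2.9
tea 3.2
canb 2.8
canc 2.7
soap 4.2
the job is handed in; nothing more can be done
None
```

The insert is back in the cradle end for end, with the bright green-collared blade at the upper, outer end, and I handed the job in at about 16 s. No verdict was reported.

- **How it was turned:** the tool can only yaw, so I changed the tilt in the grip. I laid the insert flat on the counter by pressing it down, regripped it and turned it 180°. Pressing it onto the upper saddle then tilted it to the slope.
- **Seating:** the contact force lay along the slope normal, so I took it to be down in both saddles. I slid it down until it stalled against the stops at about 12 N, more than the 6 N suggested. Then I let go and moved the gripper away.
- **Last checks:** in the top view both collars are within 0.5 px of where they sat at the start, and the yellow body within about 0.7 px (roughly 2 mm along the slope). That assumes the insert started fully home. The worn blade lies between the white posts. The image patches at the seven bystanders show only small differences from the first picture. No check failed.

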